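Drop a specimen holder on to a levelling gauge's pin and hold it pressed home

TASK

Pick up the square specimen holder plate by its bar and lower it lightly on to the top of the levelling gauge's locating pin, off centre, then slide it along the slot until the hole in its underside drops over the pin, and press it down until the gauge's sprung bed is fully home on its stop. Finish while still holding the plate in the gripper and keeping it pressed fully home: do not let go. Leave the loupe and the mould cup where they stand.

Things in the scene. Friction and masses are not known exactly. Their poses are not given: they have to be found in the camera images.
- holder_bar (a point): Specimen holder: loose square aluminium plate 100x100x18 mm (0.3 to 0.55 kg), four black discs in its top (2 mm proud), a solid upright bar grip across the middle: 16 mm thick (holder's x), 60 mm long (its y), top 54 mm above the plate's underside. The point lies in the bar on the holder's middle axis, 40 mm above the underside; axes are the holder's, z up. Lies flat on the worktop at the start.
- holder_hole (a point): Centre of the mouth of the holder's only hole, in the middle of the flat underside: round, blind, 15 mm wide, 14 mm deep, slightly chamfered. At the height of the underside, 40 mm straight below holder_bar.
- gauge: Levelling gauge, fixed: grey base 140 mm (its x) by 120 mm (its y); on it, on springs, a flat steel bed 132x112 mm, its upper face 40 mm above the worktop. A slot 62 mm long, 16 mm wide runs along x through the bed's middle, and an upright pin stands in it. Origin: centre of the underside, on the worktop.
- slot_mid (a point): Middle of the slot, level with the unpressed bed's face; x along the slot. The round steel pin, 11 mm thick, tip bevelled to 7 mm, is fast to the base on the slot's centre line, tip 5.5 mm above the unpressed bed. It stands anywhere within 15 mm of slot_mid along x (differs each time, not reported): see it before it is covered, or feel the holder riding on its tip drop on to the bed.
- bed (a joint): How far the sprung bed is pressed down, m: 0 at rest, 0.006 fully home on its stop. It starts to sink at about 7 N and takes about 14 N to be fully home, the holder's weight included (the weight alone does not move it). The pin does not sink with it.
- loupe: Black stand loupe, 36 mm wide, 42 mm high, a bystander left of the work, near the corner of the large white polishing machine (up to 0.3 m high) that stands on the worktop further left; origin at the centre of its underside.
- mould_cup: Open round green mould cup, 40 mm wide, 28 mm high, a bystander in front of the work, between the other things; origin at the centre of its underside.
Things that resemble listed ones, but are neither listed nor needed, are in the scene too. What is shaped like the part that bears holder_bar but red is not meant.

How it is judged (in metres and radians):
On the way, in this order (a step that is already met when the one before it is completed fails the run):
1. the holder rides on the tip of the pin, not yet dropped (z of holder_hole in the frame of slot_mid between 0.0035 and 0.012 m and horizontal distance between holder_hole and slot_mid below 0.05 m and contact force between holder and gauge above 0.5 N), for 0.05 s.
2. the holder has dropped over the pin on to the bed (z of holder_hole in the frame of slot_mid below 0.0015 m and angle between holder_hole's own z axis and vertical below 0.08 rad and horizontal distance between holder_hole and slot_mid below 0.022 m), for 0.05 s.
At the end, for the whole second after the job is handed in: The holder sits level (within 0.06 rad) over the pin on the gauge, within 22 mm of slot_mid, the bed is pressed at least 4.8 of its 6 mm with the holder's underside at least 4 mm below the unpressed bed's face, and the fingers are still holding the holder (over 3 N) (value of joint bed above 0.0048 m and z of holder_hole in the frame of slot_mid between -0.009 and -0.004 m and angle between holder_hole's own z axis and vertical below 0.06 rad and horizontal distance between holder_hole and slot_mid below 0.022 m and contact force between the fingers and holder above 3 N); the arm keeps its last pose, push and grip.
It fails at once if the loupe is shoved more than 30 mm (distance of loupe from where it was at the start of the episode above 0.03 m).
It fails at once if the mould cup is shoved more than 30 mm (distance of mould_cup from where it was at the start of the episode above 0.03 m).
It also fails if it takes over 58 s, if anything falls off the work surface, if the arm or the gripper's body presses on something with over 40 N, if the wrist force passes 120 N, or if a joint passes its speed limit or range.

ROBOT

A 6-joint arm with a two-finger parallel gripper is mounted at the origin on a cart in front of the work surface, level with it; the furniture and walls round the work are solid. World frame = base frame: x ahead of the robot, y to its left, z up, the work surface at z = 0. Lengths are in mm, angles in rad, forces in N, time in s.
With the tool pointing down it reaches from about 350 to 875 mm from the base axis. Payload 4.2 kg.
Tool frame: the origin (TCP) lies midway between the tips of the shut fingers; the grasp point (between the pads) lies 19 mm behind it; z points along the fingers, y is the line along which they close (so a half turn about z gives the same grasp; the last joint's range is limited). The gripper opens to 85 mm and grips with 20 to 120 N. Pads are 22 mm wide; open, the fingers measure 114 mm over their backs; the gripper's body (76 mm by 85 mm) begins 54 mm behind the grasp point. The pads swing forward as they close: fully open they stand 13 mm farther back than shut.
Start: joints at [-0.931, 0.385, 0.008, 0, -1.194, -0.259], TCP at [232.303, -580.202, 231.312] pointing down, gripper open.
Joint ranges: [-3.14, 3.14], [-1.21, 2.06], [-1.07, 1.41], [-3.16, 2.05], [-2.99, -0.16], [-3.1, 3.1]. Speed limits (rad/s): [2.79, 2.79, 3.14, 3.14, 3.14, 3.14].

INTERFACE

Orientations are given as a unit quaternion [x, y, z, w].
In Python, from bench import arm gives the robot as it stands. The module is installed in compiled form; this text tells all that it offers.
- The arm moves only by the shell command python3 -m handwheel 'ROWS' [OPENING]. ROWS is JSON, a list of rows, each an object of numbers: "x", "y", "z": the shift along the world's x, y, z each as a share of 20 cm, from -1 to 1; "ax", "ay", "az": the turn, a rotation vector about the world's x, y, z each as a share of 90 degrees, from -1 to 1. In form: [{"x": .., "y": .., "z": .., "ax": .., "ay": .., "az": ..}, ...]. A call has exactly 8 rows; each row shifts and turns the commanded pose from where the row before left it; what a row does not reach is not made up. A row lasts 1/10 s, in which the tool goes at most 50 mm and 8.59 degrees, less where a joint would pass 70% of its speed; a pose out of reach is approached as far as the arm can. A call with a number of a shift or a turn outside -1 to 1 is refused whole. A call with a gripper value outside its range is refused whole. OPENING is the opening, from -1 (shut) to 1 (fully open), set as the call begins (- or left out, the last holds). The fingers move at their own pace and stop on an object; the grip force is fixed at half the most. Time passes only in rows, so rows that do not move let the fingers close, or fill a call up. It gives the time, the measured TCP pose, the force, the opening and the grip force at its end, in the units of the state.
- arm.read_state(): the state, without advancing time (a new reading comes with each control period).
- arm.get_image(name): name is "scene" or "top"; returns the picture (420x560x3 uint8, red, green, blue); there is no depth.
- arm.camera_params(name): a dict with "K" (3x3 intrinsics, pixels), "position" and "orientation" of the camera in the world. Camera axes: x right, y down, z forward; pixel columns grow to the right and rows downward; lengths in mm; the calibration is good to about 2 mm. A picture is of the moment at which its call begins. camera_params takes no time and is no camera call.
- arm.job_done(): hands the job in; it is judged then, once.
The state is a dict: "clock": time; "joints": joint angles; "joint_vel": joint speeds; "joint_efforts": joint torques, N m; "position": TCP position; "ee_rot": TCP orientation; "contact_force": force on the tool from outside, world axes, zero at the start; "wrist_torque": the same for the moment, N m; "gripper_width": finger opening in mm; "grasp_force": force on a finger pad.
Only numpy, scipy, OpenCV 4.12 (cv2) and the standard library are available. Lean on these libraries where they do the work, as an engineer would, in place of code of your own. Each camera call takes 0.05 s, during which the arm holds its last target. There are 200 camera calls.

## Working session

There is one attempt and no reset: what is moved stays moved. The work goes in short steps, Python scripts to look and compute and a shell command to move; the robot and the scene stay as the last step left them, time stands still between calls to the robot, and variables do not carry over. Pictures are saved under pics/ and viewed, at most 10 in all, crops included, and the job is handed in when it is done.

```bash
mkdir -p pics; python3 - <<'E'
from bench import arm
import cv2,numpy as np
for n in("scene","top"):
    im=arm.get_image(n); cv2.imwrite(f"pics/{n}0.png",im[:,:,::-1]); p=arm.camera_params(n); print(n,p)
print(arm.read_state())
E
```

```text
scene {'K': array([[491.14387921,   0.        , 270.10379343],
       [  0.        , 491.14387921, 206.40423391],
       [  0.        ,   0.        ,   1.        ]]), 'position': array([   20.31681349, -1044.83626452,   644.20739555]), 'orientation': array([ 0.84933185, -0.2469695 ,  0.11807051, -0.45133228])}
top {'K': array([[392.83977277,   0.        , 274.20157621],
       [  0.        , 392.83977277, 207.38998107],
       [  0.        ,   0.        ,   1.        ]]), 'position': array([ 380.55157615, -334.40264926,  903.80459477]), 'orientation': array([-0.70430824,  0.7087238 , -0.03669113,  0.01772643])}
{'clock': 0.1, 'joints': array([-9.31351097e-01,  3.85469818e-01,  6.75403965e-03, -4.37346938e-04,
       -1.19401940e+00, -2.58586342e-01]), 'joint_vel': array([ 0.00073278, -0.00284983,  0.00536665,  0.00125459, -0.00103223,
        0.00117797]), 'joint_efforts': array([ 3.01748842e-04, -3.93317127e+01,  1.88929510e+01,  4.19799015e+00,
       -2.57104533e-03,  1.00559356e-05]), 'position': array([ 232.13208145, -579.71971542,  230.33326986]), 'ee_rot': array([-1.89201305e-01,  9.81937821e-01,  9.61558795e-04, -2.37697826e-04]), 'contact_force': array([ 1.11331232, -1.21424403,  0.43306379]), 'wrist_torque': array([-0.00862729,  0.07333849, -0.0243867 ]), 'grasp_force': 0.0, 'gripper_width': 85.62806333207355}
```

View pics/scene0.png

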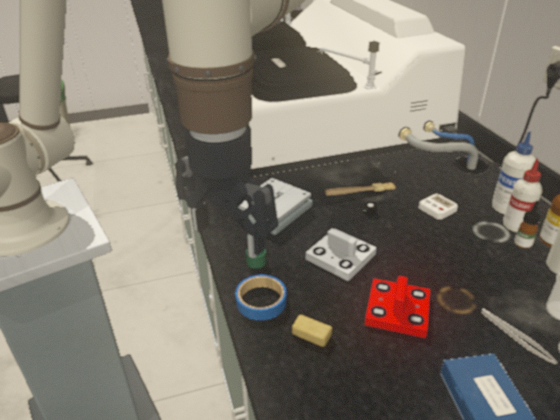

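View pics/top0.png

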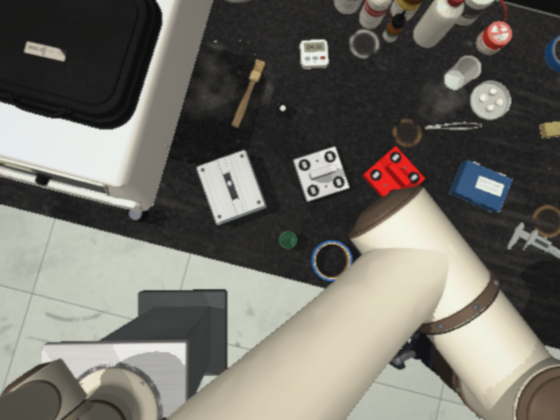

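Candidates for the holder: the grey plate (top 322,174; scene 341,250) and the red twin (top 398,172), which is excluded. The gauge, a grey slotted block at top (232,187), is also similar. The cup is at top (288,240). I choose the grey plate and will check it in a crop.

```bash
cat > h.py <<'E'
from bench import arm
import cv2,numpy as np
from scipy.spatial.transform import Rotation as R
def ray(n,u,v,z):
    p=arm.camera_params(n); d=R.from_quat(p["orientation"]).as_matrix()@np.linalg.inv(p["K"])@np.array([u,v,1.])
    c=p["position"]; return c+d*(z-c[2])/d[2]
def proj(n,P):
    p=arm.camera_params(n); q=p["K"]@(R.from_quat(p["orientation"]).as_matrix().T@(np.array(P,float)-p["position"])); return q[:2]/q[2]
def crop(im,x0,y0,w,h,s,name):
    cv2.imwrite("pics/"+name,cv2.resize(im[y0:y0+h,x0:x0+w,::-1],None,fx=s,fy=s,interpolation=cv2.INTER_CUBIC))
E
python3 - <<'E'
from h import *
im=cv2.imread("pics/top0.png")[:,:,::-1]
crop(im,180,80,200,150,4,"c1.png")
for n,u,v,z in[("holder",322,174,18),("gauge",232,187,40),("cup",288,240,28),("dot",283,107,42),("knob",137,212,0)]: print(n,ray("top",u,v,z).round())
E
```

```text
holder [ 525. -468.   18.]
gauge [ 493. -265.   40.]
cup [ 375. -388.   28.]
dot [ 673. -379.   42.]
knob [441. -45.   0.]
```

View pics/c1.png

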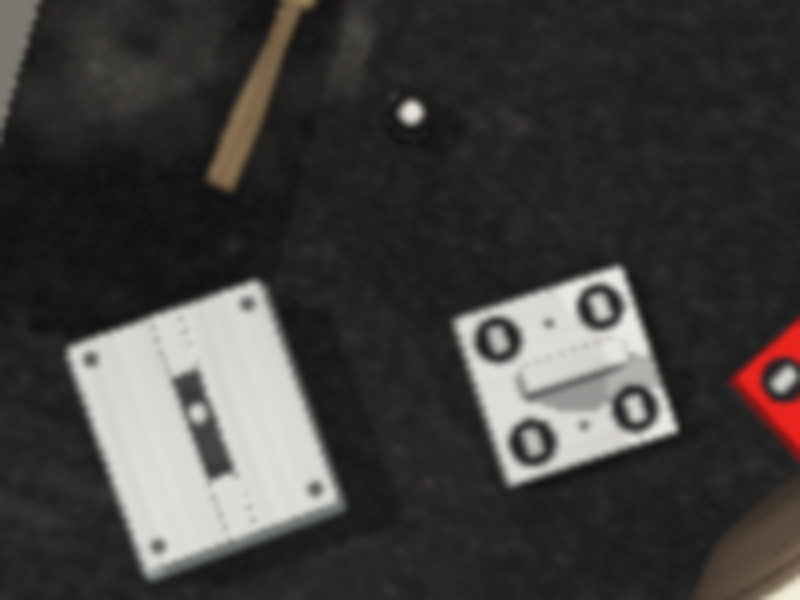

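The crop confirms a grey-white plate with four black discs and the upright bar (bar top from 519,383 to 628,350). The gauge's slot runs from 187,373 to 222,478, with the bright pin tip at (199,413).

```bash
python3 - <<'E'
from h import *
f=lambda u,v,z: ray("top",180+(u+.5)/4-.5,80+(v+.5)/4-.5,z)[:2]
H=np.array([f(*c,18) for c in[(453,320),(622,266),(680,432),(508,488)]])
G=np.array([f(*c,40) for c in[(66,348),(263,280),(345,505),(150,575)]])
B=np.array([f(519,383,54),f(628,350,54)])
S=np.array([f(187,373,40),f(222,478,40)])
ang=lambda d:np.degrees(np.arctan2(d[1],d[0]))
print("holder",H.mean(0),"xdir",ang(H[0]-H[3]),ang(H[1]-H[2]),[np.linalg.norm(H[i]-H[i-1]) for i in range(4)])
print("bar mid(front edge-ish)",B.mean(0),ang(B[0]-B[1]))
print("gauge",G.mean(0),"xdir",ang(G[0]-G[3]),ang(G[1]-G[2]),[np.linalg.norm(G[i]-G[i-1]) for i in range(4)])
print("slot",S, S.mean(0),ang(S[0]-S[1]),"pin",f(199,413,45.5))
s=arm.read_state(); M=R.from_quat(s["ee_rot"]).as_matrix(); print("tool y",ang(M[:2,1]),"tool z",M[:,2],s["joints"][5])
E
```

```text
holder [ 525.56459872 -466.17856307] xdir 17.36702755064871 18.0749551906863 [np.float64(101.19942253853276), np.float64(102.53687894119908), np.float64(101.20677267926011), np.float64(103.787300735998)]
bar mid(front edge-ish) [ 524.9985388  -465.15282005] 106.71973082000873
gauge [ 494.54446942 -263.0616249 ] xdir 20.39507128885942 19.64015917371634 [np.float64(134.23489813834627), np.float64(115.28731956165076), np.float64(133.69663761153404), np.float64(113.51638724414751)]
slot [[ 524.3178664  -252.46741167]
 [ 465.84073597 -271.81714805]] [ 495.07930119 -262.14227986] 18.309073977321447 pin [ 501.20721185 -259.60418364]
tool y 111.81235891952082 tool z [-8.30665329e-04  1.79843642e-03 -9.99998038e-01] -0.2585863421425263
```

```bash
python3 -m handwheel '[{"x":0.09,"y":0.036,"z":0,"ax":0,"ay":0,"az":0.06},{"x":0.09,"y":0.036,"z":0,"ax":0,"ay":0,"az":0.06},{"x":0.09,"y":0.036,"z":0,"ax":0,"ay":0,"az":0.06},{"x":0.09,"y":0.036,"z":0,"ax":0,"ay":0,"az":0.06},{"x":0.09,"y":0.036,"z":0,"ax":0,"ay":0,"az":0.06},{"x":0.09,"y":0.036,"z":0,"ax":0,"ay":0,"az":0.06},{"x":0.09,"y":0.036,"z":0,"ax":0,"ay":0,"az":0.06},{"x":0.09,"y":0.036,"z":0,"ax":0,"ay":0,"az":0.06}]' 1
python3 -m handwheel '[{"x":0.09,"y":0.036,"z":0,"ax":0,"ay":0,"az":0.06},{"x":0.09,"y":0.036,"z":0,"ax":0,"ay":0,"az":0.06},{"x":0.09,"y":0.036,"z":-0.05,"ax":0,"ay":0,"az":0.06},{"x":0.09,"y":0.036,"z":-0.05,"ax":0,"ay":0,"az":0.06},{"x":0.09,"y":0.036,"z":-0.05,"ax":0,"ay":0,"az":0.06},{"x":0.09,"y":0.036,"z":-0.05,"ax":0,"ay":0,"az":0.06},{"x":0.09,"y":0.036,"z":-0.05,"ax":0,"ay":0,"az":0.06},{"x":0.09,"y":0.036,"z":0,"ax":0,"ay":0,"az":0.06}]' 1
cat >> h.py <<'E'
def st():
    s=arm.read_state(); M=R.from_quat(s["ee_rot"]).as_matrix()
    print("t",round(s["clock"],2),"p",s["position"].round(1),"yaw",np.degrees(np.arctan2(M[1,1],M[0,1])).round(1),"tz",M[:,2].round(3),"F",s["contact_force"].round(1),"T",s["wrist_torque"].round(2),"w",round(s["gripper_width"],1),"g",round(s["grasp_force"],1),"q6",s["joints"][5].round(2))
E
python3 - <<'E'
from h import *
st(); im=arm.get_image("scene"); crop(im,200,130,250,187,3.2,"s1.png"); cv2.imwrite("pics/scene1.png",im[:,:,::-1]); cv2.imwrite("pics/top1.png",arm.get_image("top")[:,:,::-1])
E
```

```text
clock: 0.9
position: [376.9, -522.0, 230.6]
ee_rot: [-0.539, 0.842, 0.001, -0.0]
contact_force: [0.2, -0.4, -0.6]
gripper_width: 85.4
grasp_force: 0.0
clock: 1.7
position: [520.0, -463.8, 178.5]
ee_rot: [0.811, -0.585, -0.002, -0.0]
contact_force: [-0.5, 0.0, -0.3]
gripper_width: 85.5
grasp_force: 0.0
t 1.7 p [ 520.  -463.8  178.5] yaw -161.6 tz [-0.004  0.003 -1.   ] F [-0.5  0.  -0.3] T [-0.07  0.    0.03] w 85.5 g 0.0 q6 0.82
```

View pics/s1.png

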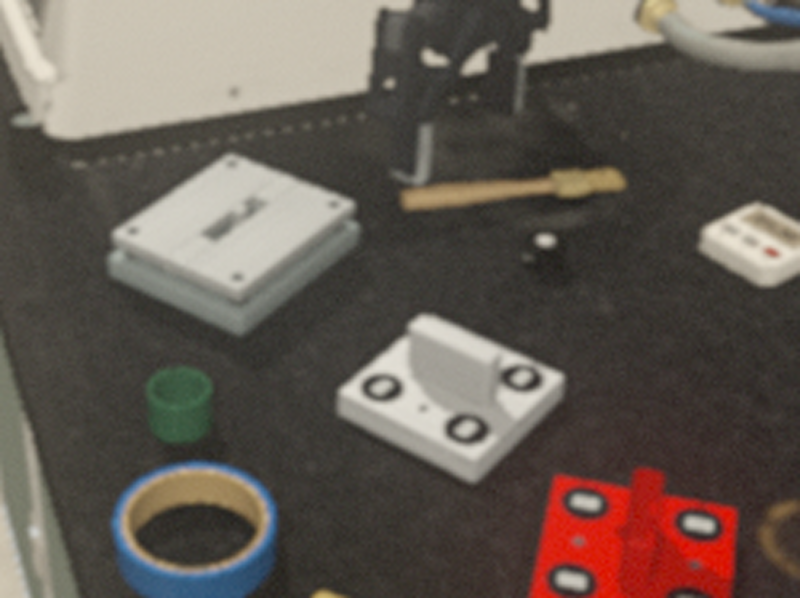

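The scene view shows the holder free on the worktop with its bar from crop (425,318) to (500,362). The black loupe is at (545,250), well away from the path, and the cup is at (180,405).

```bash
python3 -m handwheel '[{"x":0.026,"y":-0.01,"z":-0.12,"ax":0,"ay":0,"az":-0.008},{"x":0,"y":0,"z":-0.12,"ax":0,"ay":0,"az":0},{"x":0,"y":0,"z":-0.12,"ax":0,"ay":0,"az":0},{"x":0,"y":0,"z":-0.12,"ax":0,"ay":0,"az":0},{"x":0,"y":0,"z":-0.12,"ax":0,"ay":0,"az":0},{"x":0,"y":0,"z":-0.10,"ax":0,"ay":0,"az":0},{"x":0,"y":0,"z":-0.04,"ax":0,"ay":0,"az":0},{"x":0,"y":0,"z":-0.02,"ax":0,"ay":0,"az":0}]' 1
python3 - <<'E'
from h import *
st(); print(proj("scene",[525.5,-466,54]),"seen 343.3,237.5")
E
```

```text
clock: 2.6
position: [524.7, -467.1, 28.5]
ee_rot: [0.806, -0.592, -0.001, 0.0]
contact_force: [0.2, 0.1, -0.1]
gripper_width: 85.3
grasp_force: 0.0
t 2.6 p [ 524.7 -467.1   28.5] yaw -162.6 tz [-0.001  0.001 -1.   ] F [ 0.2  0.1 -0.1] T [-0.02 -0.06 -0.  ] w 85.3 g 0.0 q6 0.8
[340.98525315 235.34763581] seen 343.3,237.5
```

```bash
python3 -m handwheel '[{"x":0,"y":0,"z":-0.01,"ax":0,"ay":0,"az":0},{"x":0,"y":0,"z":0,"ax":0,"ay":0,"az":0},{"x":0,"y":0,"z":0,"ax":0,"ay":0,"az":0},{"x":0,"y":0,"z":0,"ax":0,"ay":0,"az":0},{"x":0,"y":0,"z":0,"ax":0,"ay":0,"az":0},{"x":0,"y":0,"z":0,"ax":0,"ay":0,"az":0},{"x":0,"y":0,"z":0,"ax":0,"ay":0,"az":0},{"x":0,"y":0,"z":0,"ax":0,"ay":0,"az":0}]' -1
python3 -c "from h import *;st()"
python3 -m handwheel '[{"x":0,"y":0,"z":0,"ax":0,"ay":0,"az":0},{"x":0,"y":0,"z":0,"ax":0,"ay":0,"az":0},{"x":0,"y":0,"z":0.05,"ax":0,"ay":0,"az":0},{"x":0,"y":0,"z":0.10,"ax":0,"ay":0,"az":0},{"x":0,"y":0,"z":0.10,"ax":0,"ay":0,"az":0},{"x":0,"y":0,"z":0.10,"ax":0,"ay":0,"az":0},{"x":0,"y":0,"z":0.05,"ax":0,"ay":0,"az":0},{"x":0,"y":0,"z":0,"ax":0,"ay":0,"az":0}]' -1
python3 -c "from h import *;st()"
```

```text
clock: 3.4
position: [526.2, -467.3, 28.3]
ee_rot: [0.807, -0.591, 0.001, -0.0]
contact_force: [0.5, 0.9, 4.6]
gripper_width: 14.8
grasp_force: 61.0
t 3.4 p [ 526.2 -467.3   28.3] yaw -162.5 tz [ 0.001 -0.001 -1.   ] F [0.5 0.9 4.6] T [ 0.39 -0.12  0.03] w 14.8 g 61.0 q6 0.8
clock: 4.2
position: [525.6, -467.1, 108.1]
ee_rot: [0.806, -0.591, 0.001, -0.0]
contact_force: [0.2, -1.0, -3.3]
gripper_width: 15.1
grasp_force: 59.8
t 4.2 p [ 525.6 -467.1  108.1] yaw -162.5 tz [ 0.001 -0.    -1.   ] F [ 0.2 -1.  -3.3] T [-0.07 -0.01 -0.04] w 15.1 g 59.8 q6 0.8
```

```bash
python3 -m handwheel '[{"x":-0.023,"y":0.06,"z":0,"ax":0,"ay":0,"az":0},{"x":-0.023,"y":0.126,"z":0,"ax":0,"ay":0,"az":0},{"x":-0.023,"y":0.15,"z":0,"ax":0,"ay":0,"az":0},{"x":-0.023,"y":0.17,"z":0,"ax":0,"ay":0,"az":0},{"x":-0.023,"y":0.17,"z":0,"ax":0,"ay":0,"az":0},{"x":-0.023,"y":0.15,"z":0,"ax":0,"ay":0,"az":0},{"x":-0.023,"y":0.126,"z":0,"ax":0,"ay":0,"az":0},{"x":-0.026,"y":0.06,"z":0,"ax":0,"ay":0,"az":0}]' -1
python3 -m handwheel '[{"x":0,"y":0,"z":0,"ax":0,"ay":0,"az":0},{"x":0,"y":0,"z":0,"ax":0,"ay":0,"az":0},{"x":0,"y":0,"z":-0.05,"ax":0,"ay":0,"az":0},{"x":0,"y":0,"z":-0.03,"ax":0,"ay":0,"az":0},{"x":0,"y":0,"z":0,"ax":0,"ay":0,"az":0},{"x":0,"y":0,"z":0,"ax":0,"ay":0,"az":0},{"x":0,"y":0,"z":0,"ax":0,"ay":0,"az":0},{"x":0,"y":0,"z":0,"ax":0,"ay":0,"az":0}]' -1
python3 - <<'E'
from h import *
st(); a=arm.get_image("top"); b=arm.get_image("scene"); 
a=cv2.resize(a[100:250,150:310],None,fx=3,fy=3,interpolation=cv2.INTER_CUBIC); b=cv2.resize(b[150:270,190:310],None,fx=3.75,fy=3.75,interpolation=cv2.INTER_CUBIC)[:450]
a=a[:,:400] if a.shape[1]<400 else a[:,:]
im=np.hstack([a[:, :350] if False else cv2.resize(a,(400,375)),cv2.resize(b,(375,375))]); cv2.imwrite("pics/g1.png",im[:,:,::-1])
E
```

```text
clock: 5.0
position: [486.5, -262.4, 105.9]
ee_rot: [0.807, -0.591, -0.002, 0.0]
contact_force: [0.5, -0.6, -4.7]
gripper_width: 14.7
grasp_force: 59.7
clock: 5.8
position: [488.3, -264.8, 91.6]
ee_rot: [0.806, -0.591, 0.0, -0.0]
contact_force: [-0.4, -0.3, -4.3]
gripper_width: 14.7
grasp_force: 59.7
t 5.8 p [ 488.3 -264.8   91.6] yaw -162.5 tz [ 0.001 -0.    -1.   ] F [-0.4 -0.3 -4.3] T [-0.   -0.    0.05] w 14.7 g 59.7 q6 0.51
```

View pics/g1.png

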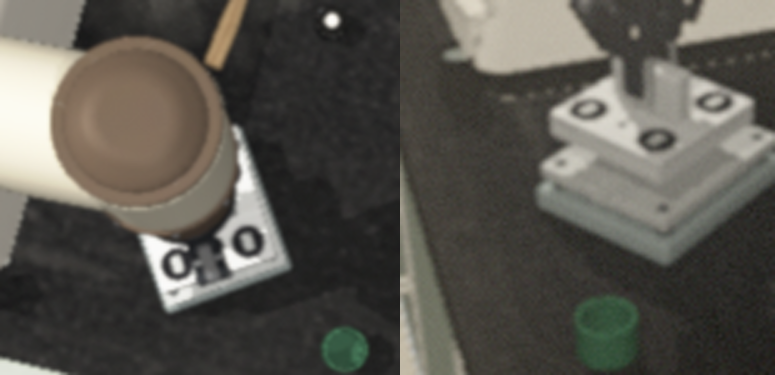

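The left part of the picture is the top view: the wrist hides most of the plate. The scene view on the right shows the plate held level above the bed, with its corners at (551,112), (672,170) and (753,100). I compare its centre with the bed's centre in the same camera.

```bash
python3 - <<'E'
from h import *
g=lambda x,y,z: ray("scene",200+x/3.2,130+y/3.2,z)[:2]
k=lambda x,y,z: ray("scene",190+(x-400)/3.125,150+y/3.125,z)[:2]
B=[g(*c,40) for c in[(112,238),(232,153),(357,206),(240,300)]]; print("bed scene",np.mean(B,0),"top 494.5,-263.1")
print("pin?",g(237,215,45.5))
print("holder start scene",np.mean([g(338,395,18),g(565,380,18)],0), "top 525.6,-466.2")
for z in(80,82): print("held",np.mean([k(551,112,z),k(753,100,z)],0))
# red-free: bright pin search in top0 subpixel
im=cv2.imread("pics/top0.png",0).astype(float)[178:190,222:238]; print(im.astype(int))
E
```

```text
bed scene [ 494.92965542 -267.42970689] top 494.5,-263.1
pin? [ 495.67011267 -267.9414834 ]
holder start scene [ 524.9027267  -470.88444841] top 525.6,-466.2
held [ 490.27202013 -264.10335997]
held [ 488.60612489 -266.87089868]
[[207 181 118  72  59  58  58  62  87 147 199 215 215 212 210 213]
 [209 190 143  87  62  60  62  66  78 120 174 208 216 214 210 211]
 [212 203 171 107  69  75  94 105 102 106 152 199 214 214 212 211]
 [213 208 183 126  87 112 151 167 152 119 132 182 211 215 213 211]
 [215 211 195 154 113 146 193 202 182 137 116 160 204 215 214 211]
 [215 213 205 174 127 155 200 209 189 147 109 141 193 213 215 213]
 [216 215 210 186 141 137 177 192 177 134  93 112 169 207 215 214]
 [216 215 213 202 167 122 132 149 136 100  77  92 152 204 216 214]
 [216 216 215 208 179 116  89  96  91  77  69  86 142 196 214 215]
 [216 216 215 210 188 136  86  71  69  67  66  78 117 171 208 216]
 [217 217 216 214 203 168 104  70  67  67  68  74 102 157 207 216]
 [217 217 216 216 210 183 119  75  67  68  68  69  91 148 201 216]]
```

```bash
python3 -m handwheel '[{"x":0.001,"y":-0.0035,"z":-0.02,"ax":0,"ay":0,"az":0},{"x":0,"y":0,"z":-0.025,"ax":0,"ay":0,"az":0},{"x":0,"y":0,"z":-0.015,"ax":0,"ay":0,"az":0},{"x":0,"y":0,"z":-0.005,"ax":0,"ay":0,"az":0},{"x":0,"y":0,"z":-0.005,"ax":0,"ay":0,"az":0},{"x":0,"y":0,"z":-0.005,"ax":0,"ay":0,"az":0},{"x":0,"y":0,"z":0,"ax":0,"ay":0,"az":0},{"x":0,"y":0,"z":0,"ax":0,"ay":0,"az":0}]' -1
python3 -c "from h import *;st()"
python3 -m handwheel '[{"x":0,"y":0,"z":-0.003,"ax":0,"ay":0,"az":0},{"x":0,"y":0,"z":-0.003,"ax":0,"ay":0,"az":0},{"x":0,"y":0,"z":-0.003,"ax":0,"ay":0,"az":0},{"x":0,"y":0,"z":0,"ax":0,"ay":0,"az":0},{"x":0,"y":0,"z":0,"ax":0,"ay":0,"az":0},{"x":0,"y":0,"z":0,"ax":0,"ay":0,"az":0},{"x":0,"y":0,"z":0,"ax":0,"ay":0,"az":0},{"x":0,"y":0,"z":0,"ax":0,"ay":0,"az":0}]' -1
python3 -c "from h import *;st()"
```

```text
clock: 6.7
position: [488.4, -265.3, 76.4]
ee_rot: [0.806, -0.591, 0.0, -0.0]
contact_force: [0.2, -0.7, -3.7]
gripper_width: 15.4
grasp_force: 59.7
t 6.7 p [ 488.4 -265.3   76.4] yaw -162.5 tz [ 0. -0. -1.] F [ 0.2 -0.7 -3.7] T [ 0.05 -0.04  0.04] w 15.4 g 59.7 q6 0.51
clock: 7.5
position: [488.3, -265.3, 74.5]
ee_rot: [0.806, -0.591, 0.0, -0.0]
contact_force: [0.4, -0.2, -4.0]
gripper_width: 15.0
grasp_force: 59.7
t 7.5 p [ 488.3 -265.3   74.5] yaw -162.5 tz [ 0. -0. -1.] F [ 0.4 -0.2 -4. ] T [-0.02  0.02 -0.02] w 15.0 g 59.7 q6 0.51
```

```bash
python3 -m handwheel '[{"x":0,"y":0,"z":-0.003,"ax":0,"ay":0,"az":0},{"x":0,"y":0,"z":-0.003,"ax":0,"ay":0,"az":0},{"x":0,"y":0,"z":0,"ax":0,"ay":0,"az":0},{"x":0,"y":0,"z":0,"ax":0,"ay":0,"az":0},{"x":0,"y":0,"z":0,"ax":0,"ay":0,"az":0},{"x":0,"y":0,"z":0,"ax":0,"ay":0,"az":0},{"x":0,"y":0,"z":0,"ax":0,"ay":0,"az":0},{"x":0,"y":0,"z":0,"ax":0,"ay":0,"az":0}]' -1
python3 -c "from h import *;st()"
```

```text
clock: 8.3
position: [488.4, -265.4, 73.6]
ee_rot: [0.806, -0.591, 0.0, -0.0]
contact_force: [-1.4, 0.8, 1.9]
gripper_width: 14.9
grasp_force: 60.6
t 8.3 p [ 488.4 -265.4   73.6] yaw -162.5 tz [ 0. -0. -1.] F [-1.4  0.8  1.9] T [0.24 0.33 0.01] w 14.9 g 60.6 q6 0.51
```

The plate is riding on the pin tip: Fz rose by about 6 N at the expected height. Next I slide along the slot.

```bash
python3 -m handwheel '[{"x":0.0047,"y":0.0017,"z":0,"ax":0,"ay":0,"az":0},{"x":0.0047,"y":0.0017,"z":0,"ax":0,"ay":0,"az":0},{"x":0.0047,"y":0.0017,"z":0,"ax":0,"ay":0,"az":0},{"x":0.0047,"y":0.0017,"z":0,"ax":0,"ay":0,"az":0},{"x":0.0047,"y":0.0017,"z":0,"ax":0,"ay":0,"az":0},{"x":0.0047,"y":0.0017,"z":0,"ax":0,"ay":0,"az":0},{"x":0.0047,"y":0.0017,"z":0,"ax":0,"ay":0,"az":0},{"x":0.0047,"y":0.0017,"z":0,"ax":0,"ay":0,"az":0}]' -1
python3 -c "from h import *;st()"
python3 -m handwheel '[{"x":0.0047,"y":0.0017,"z":0,"ax":0,"ay":0,"az":0},{"x":0.0047,"y":0.0017,"z":0,"ax":0,"ay":0,"az":0},{"x":0.0047,"y":0.0017,"z":0,"ax":0,"ay":0,"az":0},{"x":0,"y":0,"z":0,"ax":0,"ay":0,"az":0},{"x":0,"y":0,"z":0,"ax":0,"ay":0,"az":0},{"x":0,"y":0,"z":0,"ax":0,"ay":0,"az":0},{"x":0,"y":0,"z":0,"ax":0,"ay":0,"az":0},{"x":0,"y":0,"z":0,"ax":0,"ay":0,"az":0}]' -1
python3 -c "from h import *;st()"
```

```text
clock: 9.1
position: [493.8, -263.1, 73.5]
ee_rot: [0.806, -0.591, -0.002, 0.001]
contact_force: [-5.5, -2.3, 5.3]
gripper_width: 14.8
grasp_force: 61.1
t 9.1 p [ 493.8 -263.1   73.5] yaw -162.5 tz [-0.004 -0.    -1.   ] F [-5.5 -2.3  5.3] T [-0.69  1.94  0.  ] w 14.8 g 61.1 q6 0.5
clock: 9.9
position: [498.8, -261.3, 72.9]
ee_rot: [0.806, -0.591, -0.0, -0.0]
contact_force: [0.0, -1.3, -4.2]
gripper_width: 14.7
grasp_force: 59.7
t 9.9 p [ 498.8 -261.3   72.9] yaw -162.5 tz [ 0.  0. -1.] F [ 0.  -1.3 -4.2] T [ 0.02  0.02 -0.03] w 14.7 g 59.7 q6 0.5
```

The contact force has vanished (Fz −4.2 N, the plate's weight only), so the hole has reached the tip. I go 1.5 mm further and lower.

```bash
python3 -m handwheel '[{"x":0.004,"y":0.0014,"z":0,"ax":0,"ay":0,"az":0},{"x":0.0035,"y":0.0012,"z":0,"ax":0,"ay":0,"az":0},{"x":0,"y":0,"z":-0.005,"ax":0,"ay":0,"az":0},{"x":0,"y":0,"z":-0.003,"ax":0,"ay":0,"az":0},{"x":0,"y":0,"z":0,"ax":0,"ay":0,"az":0},{"x":0,"y":0,"z":0,"ax":0,"ay":0,"az":0},{"x":0,"y":0,"z":0,"ax":0,"ay":0,"az":0},{"x":0,"y":0,"z":0,"ax":0,"ay":0,"az":0}]' -1
python3 -c "from h import *;st()"
```

```text
clock: 10.7
position: [500.1, -261.1, 71.7]
ee_rot: [0.806, -0.591, 0.0, -0.0]
contact_force: [0.1, -0.4, -4.3]
gripper_width: 14.9
grasp_force: 59.7
t 10.7 p [ 500.1 -261.1   71.7] yaw -162.5 tz [ 0. -0. -1.] F [ 0.1 -0.4 -4.3] T [ 0.01 -0.06  0.02] w 14.9 g 59.7 q6 0.5
```

```bash
python3 -m handwheel '[{"x":0,"y":0,"z":-0.004,"ax":0,"ay":0,"az":0},{"x":0,"y":0,"z":-0.004,"ax":0,"ay":0,"az":0},{"x":0,"y":0,"z":-0.003,"ax":0,"ay":0,"az":0},{"x":0,"y":0,"z":0,"ax":0,"ay":0,"az":0},{"x":0,"y":0,"z":0,"ax":0,"ay":0,"az":0},{"x":0,"y":0,"z":0,"ax":0,"ay":0,"az":0},{"x":0,"y":0,"z":0,"ax":0,"ay":0,"az":0},{"x":0,"y":0,"z":0,"ax":0,"ay":0,"az":0}]' -1
python3 -c "from h import *;st()"
```

```text
clock: 11.5
position: [500.3, -261.0, 69.5]
ee_rot: [0.806, -0.591, 0.0, -0.0]
contact_force: [0.8, 0.9, -3.8]
gripper_width: 14.9
grasp_force: 59.7
t 11.5 p [ 500.3 -261.    69.5] yaw -162.5 tz [ 0. -0. -1.] F [ 0.8  0.9 -3.8] T [ 0.2 -0.4 -0. ] w 14.9 g 59.7 q6 0.5
```

```bash
python3 -m handwheel '[{"x":0.0025,"y":0.002,"z":0,"ax":0,"ay":0,"az":0},{"x":0,"y":0,"z":-0.003,"ax":0,"ay":0,"az":0},{"x":0,"y":0,"z":-0.003,"ax":0,"ay":0,"az":0},{"x":0,"y":0,"z":-0.002,"ax":0,"ay":0,"az":0},{"x":0,"y":0,"z":0,"ax":0,"ay":0,"az":0},{"x":0,"y":0,"z":0,"ax":0,"ay":0,"az":0},{"x":0,"y":0,"z":0,"ax":0,"ay":0,"az":0},{"x":0,"y":0,"z":0,"ax":0,"ay":0,"az":0}]' -1
python3 -c "from h import *;st()"
```

```text
clock: 12.3
position: [500.3, -260.6, 68.0]
ee_rot: [0.806, -0.591, -0.0, 0.0]
contact_force: [-2.4, 0.9, 1.8]
gripper_width: 14.8
grasp_force: 60.4
t 12.3 p [ 500.3 -260.6   68. ] yaw -162.5 tz [-0.001  0.    -1.   ] F [-2.4  0.9  1.8] T [ 0.28  0.69 -0.03] w 14.8 g 60.4 q6 0.5
```

The plate is on the bed (68.0 mm, as expected). Now I press it down 6 mm.

```bash
python3 -m handwheel '[{"x":0,"y":0,"z":-0.004,"ax":0,"ay":0,"az":0},{"x":0,"y":0,"z":-0.004,"ax":0,"ay":0,"az":0},{"x":0,"y":0,"z":-0.004,"ax":0,"ay":0,"az":0},{"x":0,"y":0,"z":-0.004,"ax":0,"ay":0,"az":0},{"x":0,"y":0,"z":-0.004,"ax":0,"ay":0,"az":0},{"x":0,"y":0,"z":0,"ax":0,"ay":0,"az":0},{"x":0,"y":0,"z":0,"ax":0,"ay":0,"az":0},{"x":0,"y":0,"z":0,"ax":0,"ay":0,"az":0}]' -1
python3 -c "from h import *;st()"
python3 -m handwheel '[{"x":0,"y":0,"z":-0.004,"ax":0,"ay":0,"az":0},{"x":0,"y":0,"z":-0.004,"ax":0,"ay":0,"az":0},{"x":0,"y":0,"z":-0.004,"ax":0,"ay":0,"az":0},{"x":0,"y":0,"z":0,"ax":0,"ay":0,"az":0},{"x":0,"y":0,"z":0,"ax":0,"ay":0,"az":0},{"x":0,"y":0,"z":0,"ax":0,"ay":0,"az":0},{"x":0,"y":0,"z":0,"ax":0,"ay":0,"az":0},{"x":0,"y":0,"z":0,"ax":0,"ay":0,"az":0}]' -1
python3 -c "from h import *;st()"
```

```text
clock: 13.1
position: [500.4, -260.6, 64.2]
ee_rot: [0.806, -0.591, -0.0, 0.0]
contact_force: [-4.5, 1.2, 5.1]
gripper_width: 15.0
grasp_force: 61.0
t 13.1 p [ 500.4 -260.6   64.2] yaw -162.5 tz [-0.001  0.    -1.   ] F [-4.5  1.2  5.1] T [ 0.54  1.24 -0.06] w 15.0 g 61.0 q6 0.5
clock: 13.9
position: [500.4, -260.6, 62.2]
ee_rot: [0.807, -0.591, -0.0, 0.0]
contact_force: [-5.6, 1.9, 7.6]
gripper_width: 14.9
grasp_force: 61.5
t 13.9 p [ 500.4 -260.6   62.2] yaw -162.5 tz [-0.001 -0.    -1.   ] F [-5.6  1.9  7.6] T [ 0.73  1.5  -0.02] w 14.9 g 61.5 q6 0.5
```

```bash
python3 -m handwheel '[{"x":0,"y":0,"z":-0.003,"ax":0,"ay":0,"az":0},{"x":0,"y":0,"z":-0.003,"ax":0,"ay":0,"az":0},{"x":0,"y":0,"z":0,"ax":0,"ay":0,"az":0},{"x":0,"y":0,"z":0,"ax":0,"ay":0,"az":0},{"x":0,"y":0,"z":0,"ax":0,"ay":0,"az":0},{"x":0,"y":0,"z":0,"ax":0,"ay":0,"az":0},{"x":0,"y":0,"z":0,"ax":0,"ay":0,"az":0},{"x":0,"y":0,"z":0,"ax":0,"ay":0,"az":0}]' -1
python3 -c "from h import *;st()"
```

```text
clock: 14.7
position: [500.4, -260.7, 62.2]
ee_rot: [0.807, -0.591, -0.0, 0.0]
contact_force: [-7.9, 4.9, 13.7]
gripper_width: 14.8
grasp_force: 62.4
t 14.7 p [ 500.4 -260.7   62.2] yaw -162.5 tz [-0. -0. -1.] F [-7.9  4.9 13.7] T [ 1.22  2.06 -0.05] w 14.8 g 62.4 q6 0.5
```

The force rose with no further travel, so the bed is on its stop. I add a small margin and take one check picture.

```bash
python3 -m handwheel '[{"x":0,"y":0,"z":-0.002,"ax":0,"ay":0,"az":0},{"x":0,"y":0,"z":0,"ax":0,"ay":0,"az":0},{"x":0,"y":0,"z":0,"ax":0,"ay":0,"az":0},{"x":0,"y":0,"z":0,"ax":0,"ay":0,"az":0},{"x":0,"y":0,"z":0,"ax":0,"ay":0,"az":0},{"x":0,"y":0,"z":0,"ax":0,"ay":0,"az":0},{"x":0,"y":0,"z":0,"ax":0,"ay":0,"az":0},{"x":0,"y":0,"z":0,"ax":0,"ay":0,"az":0}]' -1
python3 -c "from h import *;st();crop(arm.get_image('scene'),190,140,160,120,5,'f.png')"
```

```text
clock: 15.5
position: [500.4, -260.6, 62.2]
ee_rot: [0.807, -0.591, 0.0, 0.0]
contact_force: [-8.4, 5.2, 16.9]
gripper_width: 14.9
grasp_force: 62.7
t 15.5 p [ 500.4 -260.6   62.2] yaw -162.5 tz [-0.    -0.001 -1.   ] F [-8.4  5.2 16.9] T [ 1.36  2.27 -0.05] w 14.9 g 62.7 q6 0.5
```

View pics/f.png

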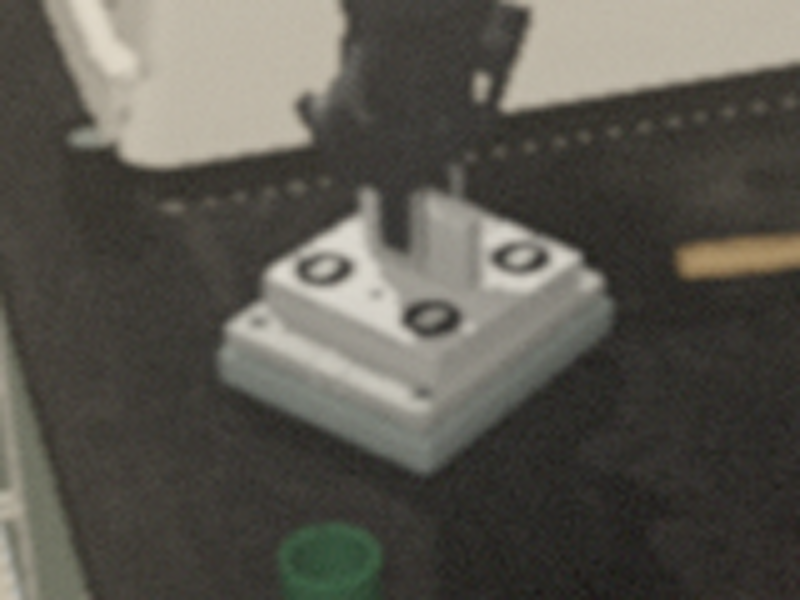

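The plate (centre about 425,275) lies flat on the bed, and the gap under the bed is closed. The cup is undisturbed at (330,560).

```bash
python3 -c "from bench import arm;print(arm.job_done())"
```

```text
the job is handed in; nothing more can be done
None
```

I handed the job in at about 15.6 s: the plate dropped over the pin, the bed is pressed on to its stop (about 17 N at the wrist, no further travel), the gripper still holds the bar at about 62 N, and I kept clear of the loupe and cup; no verdict was returned.

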